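Clamp a core box evenly by quarter turns round its rim

TASK

Clamp the cover of the round core box by tightening its three square-headed screws clockwise, in order clockwise round the rim, starting with the one next to the wooden lug with the steel pin. Take up each screw's slack until you feel it bite, then give it counted quarter turns past that point: two for the first screw, one for the second and one for the third. Finish each screw before starting the next, do not overtighten any, as that crushes the sand core inside, and leave the cover and the other things on the bench where they are.

Things in the scene. Friction and masses are not known exactly. Their poses are not given: they have to be found in the camera images.
- box_mid (a point): middle of the top rim of the round wooden core box (236 mm across, 50 mm tall, fixed). x points to a wooden lug (out to 172 mm) with an upright steel pin 18 mm thick, 70 mm above the bench; z up. Three steel clamps stand on the rim at 0, -120 and +120 degrees from x, arms 32 mm wide reaching inwards, top 94 mm above the bench, each with a screw 75 mm from the middle
- head1 (a point): steel clamp screw 1 (by the lug): centre of its square head, 26 x 26 x 28 mm tall, faces along x and y, 123 mm above the bench; clamp arm 29 mm below this point. Its vertical axis is fixed; clockwise from above (negative yaw) tightens. Runs slack (0.02 N m) for a hidden 0.1 to 1.4 rad, different each time, then bites: on from there it turns against a steady 0.8 N m and stays where left
- head2 (a point): steel clamp screw 2 (next clockwise from above): centre of its square head; like screw 1, with its own hidden slack. Nothing else stands within 90 mm of a head at its height. Turned back, a screw is slack again for up to 1.5 rad. Where it bites cannot be seen, only felt: about 0.4 N m can be felt on a bitten screw when the hand stops. Take a firm grip (60 N or more).
- head3 (a point): steel clamp screw 3 (the last): centre of its square head; like screws 1 and 2, with its own hidden slack
- pad1: black pressure pad (26 mm across, 10 mm thick; origin at the centre of its underside) under screw 1, resting on the cover. It does not turn or visibly move; a spring inside presses it on the cover with about 7 N for each quarter turn of the screw past its bite, and hardly at all before.
- pad2: black pressure pad (26 mm across, 10 mm thick; origin at the centre of its underside) under screw 2, resting on the cover. It does not turn or visibly move; a spring inside presses it on the cover with about 7 N for each quarter turn of the screw past its bite, and hardly at all before.
- pad3: black pressure pad (26 mm across, 10 mm thick; origin at the centre of its underside) under screw 3, resting on the cover. It does not turn or visibly move; a spring inside presses it on the cover with about 7 N for each quarter turn of the screw past its bite, and hardly at all before.
- cover: loose aluminium cover disc, 184 mm across, 12 mm thick, 0.8 kg, lying on the core box under the three pads; origin at the centre of its underside, z up
- hammer_grip (a point): bystander: hammer lying on the bench, 260 mm long; this point is on its handle
- brush_mid (a point): bystander: red hand brush, 180 mm long, 40 mm tall; centre of its head
- smallbox_mid (a point): bystander: small aluminium core box half with a wooden strip on top, 110 x 50 x 70 mm; this point is 20 mm above the bench in its middle
Mind the look-alikes: they are no part of the job. Of the things shaped like the cover, the aluminium one is meant.

How it is judged:
By the outcome, as a careful person would: the job done as asked, in the order asked, and still so for the second after the job is handed in, with the robot touching nothing.
It also fails if it takes over 72 s, if anything falls off the work surface, if the arm or the gripper's body presses on something with over 40 N, if the wrist force passes 120 N, or if a joint passes its speed limit or range.

ROBOT

A 7-joint arm with a two-finger parallel gripper is mounted at the origin on the work surface. World frame = base frame: x ahead of the robot, y to its left, z up, the work surface at z = 0. Lengths are in m, angles in rad, forces in N, time in s.
With the tool pointing down it reaches from about 0.4 to 0.85 m from the base axis. Payload 10.4 kg.
Tool frame: the origin (TCP) lies at the very end of the fingers, on their centre line; the grasp point (between the pads) lies 19 mm behind it; z points along the fingers, y is the line along which they close (so a half turn about z gives the same grasp; the last joint's range is limited). The gripper opens to 87 mm and grips with 3 to 60 N. Pads are 19 mm wide; open, the fingers measure 117 mm over their backs; the gripper's body (75 mm by 190 mm) begins 51 mm behind the grasp point.
Start: joints at [-1.363, 0.332, -0.065, 1.46, 0.022, 1.35, -0.088], TCP at [0.143, 0.608, 0.223] pointing down, gripper open.
Joint ranges: [-2.6, 2.6], [-0.5, 2.12], [-1.47, 1.34], [0.16, 2.42], [-1.27, 4.41], [0.06, 2.06], [-2.6, 2.6]. Speed limits (rad/s): [2.22, 2.22, 2.79, 2.79, 3.14, 3.14, 3.14].

INTERFACE

Orientations are given as [roll, pitch, yaw] about the fixed x, y, z axes, in that order (R = Rz(yaw) Ry(pitch) Rx(roll)).
In Python, from station import telemetry, snapshot, calibration, ticket gives the robot as it stands.
- The arm moves only by the tool carry_out, never from a script. Its argument "series" is a list of rows, each an object with "delta_pos": the shift along the tool's x, y, z normalised to -1 to 1, where 1 is 200 mm, a list of three; "rot": the turn, a rotation vector about the tool's x, y, z normalised to -1 to 1, where 1 is 60 degrees, a list of three. A call has 1 to 20 rows; each row is the pose to reach, as a shift and turn from the pose commanded when the call began, along the tool's axes at that moment; what a row does not reach only later rows make up. A row lasts 1/10 s, in which the tool goes at most 50 mm and 8.59 degrees, less where a joint would pass 70% of its speed; a pose out of reach is approached as far as the arm can. A call with a number of a shift or a turn outside -1 to 1 is refused whole. A call with a gripper value outside its range is refused whole. "jaw" is the closure, from -1 (fully open) to 1 (shut), set as the call begins (left out, the last holds). The fingers move at their own pace and stop on an object; "force" is the grip in N (left out, the last holds). Time passes only in rows, so rows that repeat a pose let the fingers close. It gives the time, the measured TCP pose, the force, the opening and the grip force at its end, in the units of the state.
- telemetry.get_obs(): the state, without advancing time (a new reading comes with each control period).
- snapshot(name): name is "side" or "top"; returns the picture (400x640x3 uint8, red, green, blue); there is no depth.
- calibration(name): a dict with "vfov" (degrees; the focal length in pixels is half the picture's height over the tangent of half this angle, whatever the lens; pixels are square), "cx", "cy" (the principal point, pixels), "dist" ([k1, k2, p1, p2, k3] as OpenCV has them; the pictures are not rectified), "world_from_camera" (4x4, takes a point from camera to world coordinates). Camera axes: x right, y up, looking along -z (the intrinsics and any distortion apply to the point x, -y, -z); pixel columns grow to the right and rows downward; lengths in m; the calibration is good to about 2 mm. A picture is of the moment at which its call begins. calibration takes no time and is no camera call.
- ticket.hand_in(): hands the job in; it is judged then, once.
The state is a dict: "time_s": time; "joints": joint angles; "joint_vel": joint speeds; "joint_torque": joint torques, N m; "position": TCP position; "ee_rot": TCP orientation; "contact_force": force on the tool from outside, world axes, zero at the start; "torque": the same for the moment, N m; "gripper_width": opening from 0.0 (shut) to 1.0 (fully open); "gripper_force": force on a finger pad.
Only numpy, scipy, OpenCV 4.12 (cv2) and the standard library are available. Lean on these libraries where they do the work, as an engineer would, in place of code of your own. Each camera call takes 0.05 s, during which the arm holds its last target. There are 200 camera calls.

## Working session

There is one attempt and no reset: what is moved stays moved. The work goes in short steps, Python scripts to look and compute and a tool call to move; the robot and the scene stay as the last step left them, time stands still between calls to the robot, and variables do not carry over. Pictures are saved under pics/ and viewed, at most 10 in all, crops included, and the job is handed in when it is done.

Besides the shell and the picture viewer there is one more tool, called after ">>>" as name(argument=value, ...), one argument or row to a line, values as JSON. carry_out: Moves the arm, as the interface text tells. Its arguments: {"type":"object","properties":{"series":{"type":"array"},"jaw":{"type":"number"},"force":{"type":"number"}},"required":["series"]}

```bash
mkdir -p pics; ls; python3 - <<'E'
from station import telemetry, snapshot, calibration
import cv2
for n in("top","side"):
    cv2.imwrite(f"pics/{n}0.png",snapshot(n)[:,:,::-1]); c=calibration(n); print(n,c)
print(telemetry.get_obs())
E
```

```text
pics
top {'vfov': 51.24289051079581, 'cx': 319.7259992760192, 'cy': 201.33274845978187, 'dist': array([-0.04558053,  0.        ,  0.        ,  0.        ,  0.        ]), 'world_from_camera': array([[-0.0048707 ,  0.98233813, -0.18705098,  0.28117128],
       [-0.99982371, -0.00817592, -0.01690274,  0.00205459],
       [-0.01813352,  0.18693567,  0.98220478,  1.33052627],
       [ 0.        ,  0.        ,  0.        ,  1.        ]])}
side {'vfov': 49.001697523349804, 'cx': 315.60099263095276, 'cy': 204.47453473941954, 'dist': array([-0.04989968,  0.        ,  0.        ,  0.        ,  0.        ]), 'world_from_camera': array([[ 0.79029321,  0.45267466, -0.41294345, -0.05770048],
       [-0.61258351,  0.59839578, -0.51639514, -0.69052226],
       [ 0.01334462,  0.66106592,  0.75020915,  1.11364885],
       [ 0.        ,  0.        ,  0.        ,  1.        ]])}
{'time_s': 0.1, 'joints': array([-1.36261754,  0.33278502, -0.06468312,  1.46085085,  0.02158029,
        1.34988837, -0.08850512]), 'joint_vel': array([ 0.00114151, -0.00140511, -0.00325644, -0.00080995, -0.00182224,
       -0.00026212, -0.0002725 ]), 'joint_torque': array([ 1.51486354e-03, -6.24542785e+01,  2.44617497e-02, -3.90723181e+01,
       -6.16118289e-02,  3.65470117e-02,  8.77657021e-05]), 'position': array([0.14288839, 0.60809793, 0.22185131]), 'ee_rot': array([-3.14035613e+00,  4.20955030e-05,  2.91080756e+00]), 'contact_force': array([0.21699803, 0.19549705, 0.0882608 ]), 'torque': array([-0.04002194,  0.01534303,  0.00987045]), 'gripper_force': 0.0, 'gripper_width': 0.9999965352482518}
```

View pics/top0.png

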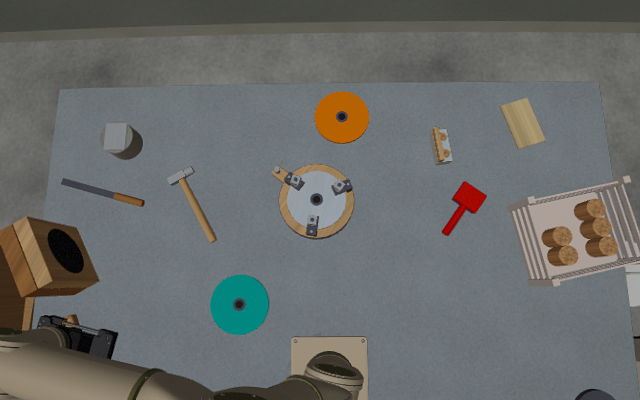

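View pics/side0.png

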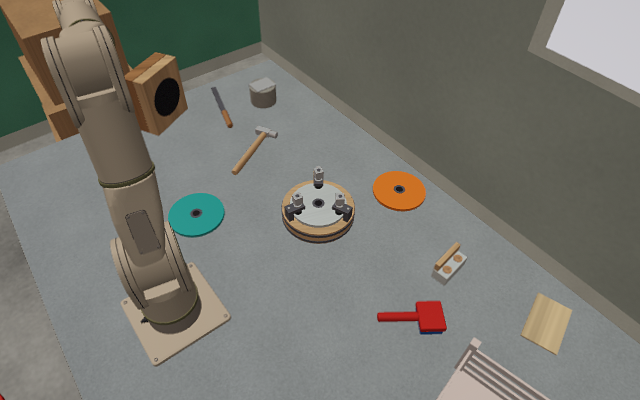

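The top view shows the core box at (316,200), its lug at about (277,171), and clamps at (293,181), (342,186) and (313,222). The cover look-alikes are the orange disc (342,117) and the teal disc (239,304). The aluminium cover is the one inside the box. Other things that could be taken for a screw or the lug are the small core box (442,146) and the can (117,138). Clockwise from the lug, the order is (293,181), (342,186), (313,222). I'll check this in one close crop.

```bash
cat > h.py <<'E'
import numpy as np, cv2
from station import telemetry, snapshot, calibration
def K(n):
    c=calibration(n); f=200/np.tan(np.radians(c["vfov"]/2))
    return np.array([[f,0,c["cx"]],[0,f,c["cy"]],[0,0,1]]),np.array(c["dist"]),np.array(c["world_from_camera"])
def ray(n,uv):
    k,d,T=K(n); p=cv2.undistortPoints(np.array([[uv]],float),k,d)[0,0]
    return T[:3,3],T[:3,:3]@np.array([p[0],-p[1],-1])
def plane(n,uv,z):
    o,v=ray(n,uv); return o+v*(z-o[2])/v[2]
def proj(n,P):
    k,d,T=K(n); q=(np.linalg.inv(T)@np.append(P,1))[:3]*[1,-1,-1]
    return cv2.projectPoints(q.reshape(1,1,3),np.zeros(3),np.zeros(3),k,d)[0].ravel()
def crop(n,x0,y0,x1,y1,s,out,im=None):
    im=snapshot(n) if im is None else im
    cv2.imwrite("pics/"+out,cv2.resize(im[y0:y1,x0:x1,::-1],None,fx=s,fy=s,interpolation=cv2.INTER_CUBIC))
E
python3 - <<'E'
from h import *
im=cv2.imread("pics/top0.png")[:,:,::-1]; si=cv2.imread("pics/side0.png")[:,:,::-1]
a=cv2.resize(im[155:245,265:365,::-1],None,fx=6,fy=6,interpolation=cv2.INTER_CUBIC)
b=cv2.resize(si[160:245,275:360,::-1],None,fx=6,fy=6,interpolation=cv2.INTER_CUBIC)
cv2.imwrite("pics/a.png",cv2.resize(a,(600,540)))
cv2.imwrite("pics/b.png",b)
# wood rim blob
hsv=cv2.cvtColor(im.copy(),cv2.COLOR_RGB2HSV)
m=cv2.inRange(hsv,(8,70,100),(25,255,255)); m[:155]=0;m[245:]=0;m[:,:268]=0;m[:,365:]=0
ys,xs=np.nonzero(m); 
pts=np.array([plane("top",(x,y),.05)[:2] for x,y in zip(xs,ys)])
c=np.median(pts,0)
for _ in range(20):
    r=np.hypot(*(pts-c).T); k=(r<.122)
    h=cv2.convexHull(pts[k].astype(np.float32))[:,0]
    A=np.c_[2*h,np.ones(len(h))]; s=np.linalg.lstsq(A,(h**2).sum(1),rcond=None)[0]; c=s[:2]
print(c,np.sqrt(s[2]+c@c)); l=pts[np.hypot(*(pts-c).T)>.13]; print(len(l),l.mean(0),np.degrees(np.arctan2(*(l.mean(0)-c)[::-1])))
E
```

```text
[0.52997072 0.03593319] 0.11717848705381181
96 [0.61578683 0.15294426] 53.74361656160779
```

View pics/a.png

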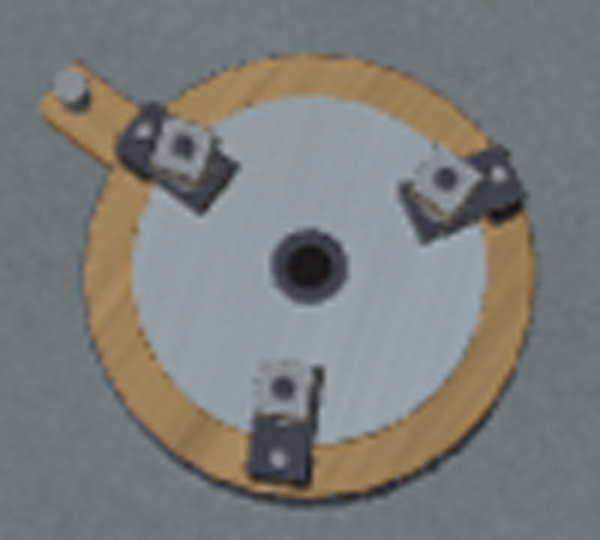

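View pics/b.png

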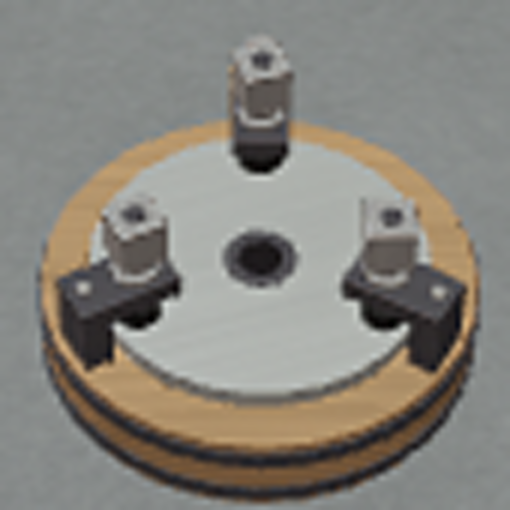

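The crops confirm the choice. In the top view the head centres are head1 (295.5,179.5) beside the lug with the pin (277,170), head2 (339.3,184.8) and head3 (312.2,219.5). In the side view they are at (318.7,170.2), (340.2,196.2) and (297.5,195.5).

```bash
python3 - <<'E'
from h import *
T=[(295.5,179.5),(339.33,184.83),(312.2,219.5)]; S=[(318.7,170.2),(340.2,196.2),(297.5,195.5)]
H=[]
for t,s in zip(T,S):
    a,b=plane("top",t,.137),plane("side",s,.137); H.append((a+b)[:2]/2); print(a[:2],b[:2])
H=np.array(H);c=H.mean(0);print(c,np.hypot(*(H-c).T),np.degrees(np.arctan2(*(H-c).T[::-1])))
im=cv2.imread("pics/top0.png"); 
big=cv2.resize(im,None,fx=8,fy=8,interpolation=cv2.INTER_CUBIC).astype(int)
for i,t in enumerate(T):
    x,y=int(t[0]*8+4),int(t[1]*8+4); w=48; p=big[y-w:y+w,x-w:x+w]; sat=p.max(2)-p.min(2)
    hsv=p[:,:,0]-p[:,:,2]; g=p.mean(2)
    m=((g>115)&(abs(hsv)<22)).astype(np.uint8)
    m=cv2.morphologyEx(m,cv2.MORPH_OPEN,np.ones((9,9)))
    n,l,st,ce=cv2.connectedComponentsWithStats(m); k=1+np.argmax(st[1:,4]); cs=cv2.findContours((l==k).astype(np.uint8),0,2)[0]
    r=cv2.minAreaRect(cs[0]); b=cv2.boxPoints(r); q=(b+[x-w-4,y-w-4])/8
    P=np.array([plane("top",v,.137)[:2] for v in q]); d=np.diff(P,axis=0)
    print(i+1,P.mean(0),np.hypot(*d.T),np.degrees(np.arctan2(*d.T[::-1]))%90)
E
```

```text
[0.57455937 0.09368238] [0.57696365 0.09085763]
[ 0.55727286 -0.03516941] [ 0.55955086 -0.03676379]
[0.455182   0.04461575] [0.45841896 0.04325539]
[0.53032462 0.03341299] [0.07435495 0.07484932 0.0742733 ] [ 52.33230161 -67.96020692 171.85528672]
1 [0.57758403 0.09257821] [0.03003973 0.02927489 0.02997865] [73.63290658 71.8328652  73.39102948]
2 [ 0.5616263  -0.02938972] [0.02657929 0.03606182 0.02647555] [52.84509546 51.23206428 52.60258891]
3 [0.4572284  0.04501566] [0.03444267 0.03102835 0.03428051] [89.55721659 89.76433544 89.586673  ]
```

```bash
python3 - <<'E'
from h import *
im={n:cv2.imread(f"pics/{n}0.png") for n in("top","side")}
H=[(.5758,.0923),(.5584,-.0360),(.4568,.0439)]
rows=[]
for n in im:
    r=[]
    for h in H:
        # rectify top plane z=.137 : 44 mm square, image up=+x,left=+y
        s=.024; W=[(h[0]+s,h[1]+s),(h[0]+s,h[1]-s),(h[0]-s,h[1]-s),(h[0]-s,h[1]+s)]
        src=np.array([proj(n,(a,b,.137)) for a,b in W],np.float32); M=cv2.getPerspectiveTransform(src,np.float32([(0,0),(240,0),(240,240),(0,240)]))
        r.append(cv2.warpPerspective(im[n],M,(240,240),flags=cv2.INTER_CUBIC))
    rows.append(np.hstack(r))
cv2.imwrite("pics/c.png",np.vstack(rows))
E
```

```text
(no output)
```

View pics/c.png

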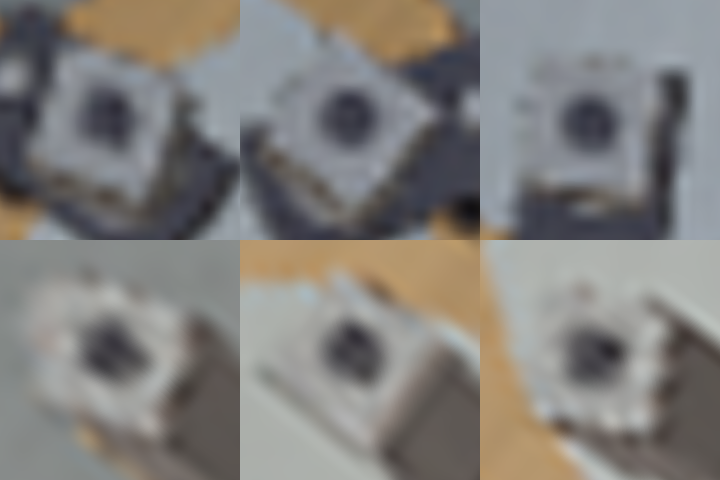

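Estimated positions are head1 (0.576,0.092), head2 (0.558,-0.036) and head3 (0.457,0.044). The face yaws are about -17°, 52° and 0° (mod 90). I'll now move over head1.

>>> carry_out(
  series=[
    {"delta_pos": [-0.9,-0.67,0],"rot": [0,0,0]},
    {"delta_pos": [-0.9,-0.67,0],"rot": [0,0,0]},
    {"delta_pos": [-0.9,-0.67,0],"rot": [0,0,0]},
    {"delta_pos": [-0.9,-0.67,0],"rot": [0,0,0]},
    {"delta_pos": [-0.9,-0.67,0],"rot": [0,0,0]},
    {"delta_pos": [-0.9,-0.67,0],"rot": [0,0,0]},
  ],
  jaw=-1,
  force=60,
)

```text
time_s: 0.7
position: [0.2908, 0.4335, 0.2226]
ee_rot: [-3.141, 0.001, 2.904]
contact_force: [-0.7, 0.1, -0.6]
gripper_width: 1.0
gripper_force: 0.0
```

>>> carry_out(
  series=[
    {"delta_pos": [-0.9,-0.67,0],"rot": [0,0,0]},
    {"delta_pos": [-0.9,-0.67,0],"rot": [0,0,0]},
    {"delta_pos": [-0.9,-0.67,0],"rot": [0,0,0]},
    {"delta_pos": [-0.9,-0.67,0],"rot": [0,0,0]},
    {"delta_pos": [-0.9,-0.67,0],"rot": [0,0,0]},
    {"delta_pos": [-0.9,-0.67,0],"rot": [0,0,0]},
  ],
)

```text
time_s: 1.3
position: [0.4341, 0.2624, 0.2224]
ee_rot: [-3.141, 0.001, 2.905]
contact_force: [-0.7, 1.2, 0.4]
gripper_width: 1.002
gripper_force: 0.0
```

>>> carry_out(
  series=[
    {"delta_pos": [-0.9,-0.67,0],"rot": [0,0,0.06]},
    {"delta_pos": [-0.9,-0.67,0],"rot": [0,0,0.06]},
    {"delta_pos": [-0.9,-0.67,0],"rot": [0,0,0.06]},
    {"delta_pos": [-0.9,-0.67,0],"rot": [0,0,0.06]},
    {"delta_pos": [-0.9,-0.67,0],"rot": [0,0,0.06]},
    {"delta_pos": [-0.9,-0.67,0],"rot": [0,0,0.06]},
    {"delta_pos": [-0.9,-0.67,0],"rot": [0,0,0.06]},
  ],
)

```text
time_s: 2.0
position: [0.5763, 0.0953, 0.2219]
ee_rot: [-3.142, -0.001, 2.849]
contact_force: [-0.3, 0.4, 0.4]
gripper_width: 0.997
gripper_force: 0.0
```

```bash
cat > go.py <<'E'
import sys
from h import *
# prints tool-axis shift (units of 200mm) and turn (units of 60deg) to reach target x y z yawdeg
o=telemetry.get_obs(); p=o["position"]; R=cv2.Rodrigues
y=o["ee_rot"][2]; print("t",o["time_s"],"p",p.round(4),"rpy",np.degrees(o["ee_rot"]).round(2),"q",o["joints"].round(2),"F",o["contact_force"].round(1),"M",o["torque"].round(2),"w",round(o["gripper_width"]*87,1))
a=[float(v) for v in sys.argv[1:]]
if a:
    d=np.array(a[:3])-p; print("delta",np.array([d[0]*np.cos(y)+d[1]*np.sin(y),d[0]*np.sin(y)-d[1]*np.cos(y),-d[2]]).round(4)/.2,"rotz",-(a[3]-np.degrees(y))/60)
E
python3 go.py .5758 .0923 .104 163
```

```text
t 2.0 p [0.5763 0.0953 0.2219] rpy [-1.8000e+02 -7.0000e-02  1.6325e+02] q [-0.61  0.25  0.44  1.6  -0.11  1.32  1.12] F [-0.3  0.4  0.4] M [ 0.07 -0.05  0.04] w 86.8
delta [-0.002  -0.015   0.5895] rotz 0.00411133189673194
```

>>> carry_out(
  series=[
    {"delta_pos": [0,-0.015,0.15],"rot": [0,0,0]},
    {"delta_pos": [0,-0.015,0.3],"rot": [0,0,0]},
    {"delta_pos": [0,-0.015,0.45],"rot": [0,0,0]},
    {"delta_pos": [0,-0.015,0.59],"rot": [0,0,0]},
    {"delta_pos": [0,-0.015,0.59],"rot": [0,0,0]},
    {"delta_pos": [0,-0.015,0.59],"rot": [0,0,0]},
  ],
)

```text
time_s: 2.6
position: [0.5754, 0.0925, 0.1051]
ee_rot: [3.141, -0.001, 2.85]
contact_force: [0.2, 0.1, 0.5]
gripper_width: 1.001
gripper_force: 0.0
```

```bash
python3 go.py; python3 -c "
from h import *
im=snapshot('side');a=cv2.resize(im[130:250,260:380,::-1],(400,400),interpolation=2)
im=snapshot('top');b=cv2.resize(im[145:245,265:365,::-1],(400,400),interpolation=2)
cv2.imwrite('pics/d.png',np.hstack([a,b]))"
```

```text
t 2.6 p [0.5754 0.0925 0.1051] rpy [ 1.7998e+02 -4.0000e-02  1.6330e+02] q [-0.58  0.35  0.42  1.74 -0.16  1.09  1.16] F [0.2 0.1 0.5] M [-0.02  0.01  0.  ] w 87.1
```

View pics/d.png

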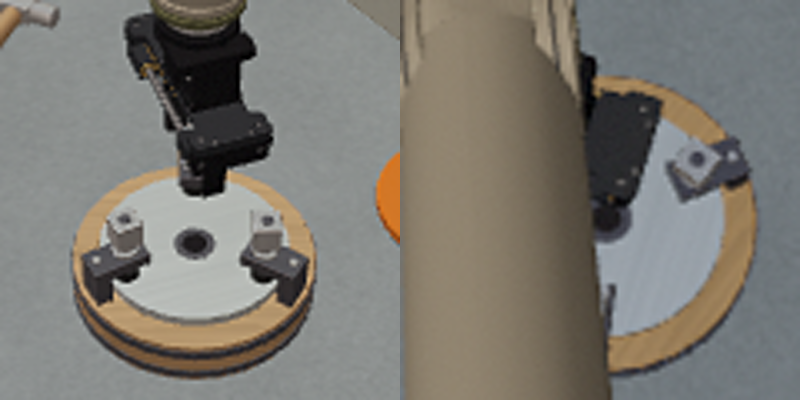

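The gripper is down around head1, with a finger visible at about (205,180) in the side half of the crop. I'll close on it now.

>>> carry_out(
  series=[
    {"delta_pos": [0,0,0],"rot": [0,0,0]},
    {"delta_pos": [0,0,0],"rot": [0,0,0]},
    {"delta_pos": [0,0,0],"rot": [0,0,0]},
    {"delta_pos": [0,0,0],"rot": [0,0,0]},
    {"delta_pos": [0,0,0],"rot": [0,0,0]},
    {"delta_pos": [0,0,0],"rot": [0,0,0]},
    {"delta_pos": [0,0,0],"rot": [0,0,0]},
    {"delta_pos": [0,0,0],"rot": [0,0,0]},
  ],
  jaw=1,
  force=60,
)

```text
time_s: 3.5
position: [0.5759, 0.0925, 0.1047]
ee_rot: [3.139, -0.0, 2.849]
contact_force: [2.1, 12.0, -1.7]
gripper_width: 0.355
gripper_force: 6.3
```

```bash
python3 go.py
```

```text
t 3.5 p [0.5759 0.0925 0.1047] rpy [ 1.7986e+02 -2.0000e-02  1.6322e+02] q [-0.58  0.35  0.42  1.74 -0.16  1.09  1.17] F [ 2.1 12.  -1.7] M [ 2.77 -0.51  0.02] w 30.9
```

>>> carry_out(
  series=[
    {"delta_pos": [0,0,0],"rot": [0,0,0]},
    {"delta_pos": [0,0,0],"rot": [0,0,0]},
    {"delta_pos": [0,0,0],"rot": [0,0,0]},
    {"delta_pos": [0,0,0],"rot": [0,0,0]},
  ],
)

```text
time_s: 3.9
position: [0.5765, 0.0949, 0.1048]
ee_rot: [3.137, 0.001, 2.851]
contact_force: [3.9, 12.0, -3.5]
gripper_width: 0.295
gripper_force: 60.0
```

```bash
python3 go.py
```

```text
t 3.9 p [0.5765 0.0949 0.1048] rpy [1.7973e+02 4.0000e-02 1.6337e+02] q [-0.58  0.35  0.42  1.74 -0.16  1.09  1.17] F [ 3.9 12.  -3.5] M [ 2.5  -0.77  0.02] w 25.7
```

>>> carry_out(
  series=[
    {"delta_pos": [0,0.012,0],"rot": [0,0,0]},
    {"delta_pos": [0,0.012,0],"rot": [0,0,0]},
    {"delta_pos": [0,0.012,0],"rot": [0,0,0]},
  ],
)

```text
time_s: 4.2
position: [0.5766, 0.095, 0.1048]
ee_rot: [3.139, -0.0, 2.85]
contact_force: [0.4, 7.0, 0.7]
gripper_width: 0.296
gripper_force: 60.0
```

```bash
python3 go.py
```

```text
t 4.2 p [0.5766 0.095  0.1048] rpy [ 1.7987e+02 -2.0000e-02  1.6327e+02] q [-0.58  0.35  0.42  1.73 -0.16  1.09  1.16] F [0.4 7.  0.7] M [1.41 0.04 0.06] w 25.7
```

>>> carry_out(
  series=[
    {"delta_pos": [0,0,0],"rot": [0,0,0.1]},
    {"delta_pos": [0,0,0],"rot": [0,0,0.1]},
    {"delta_pos": [0,0,0],"rot": [0,0,0.1]},
  ],
)

```text
time_s: 4.5
position: [0.5766, 0.0952, 0.1047]
ee_rot: [3.139, -0.001, 2.745]
contact_force: [0.3, 7.6, 0.6]
gripper_width: 0.292
gripper_force: 60.0
```

```bash
python3 go.py
```

```text
t 4.5 p [0.5766 0.0952 0.1047] rpy [ 1.7986e+02 -3.0000e-02  1.5726e+02] q [-0.6   0.35  0.43  1.73 -0.17  1.09  1.06] F [0.3 7.6 0.6] M [ 1.53 -0.01 -0.07] w 25.4
```

>>> carry_out(
  series=[
    {"delta_pos": [0,0,0],"rot": [0,0,0.1]},
    {"delta_pos": [0,0,0],"rot": [0,0,0.1]},
    {"delta_pos": [0,0,0],"rot": [0,0,0.1]},
  ],
)

```text
time_s: 4.8
position: [0.5767, 0.0954, 0.1047]
ee_rot: [3.139, -0.001, 2.64]
contact_force: [0.6, 7.7, -0.3]
gripper_width: 0.292
gripper_force: 60.0
```

```bash
python3 go.py
```

```text
t 4.8 p [0.5767 0.0954 0.1047] rpy [ 1.7985e+02 -4.0000e-02  1.5127e+02] q [-0.61  0.35  0.45  1.74 -0.17  1.09  0.96] F [ 0.6  7.7 -0.3] M [ 1.67 -0.09 -0.  ] w 25.4
```

>>> carry_out(
  series=[
    {"delta_pos": [0,0,0],"rot": [0,0,0.1]},
    {"delta_pos": [0,0,0],"rot": [0,0,0.1]},
    {"delta_pos": [0,0,0],"rot": [0,0,0.1]},
  ],
)

```text
time_s: 5.1
position: [0.5767, 0.0956, 0.1047]
ee_rot: [3.139, -0.001, 2.536]
contact_force: [0.1, 9.3, -0.0]
gripper_width: 0.292
gripper_force: 60.0
```

```bash
python3 go.py
```

```text
t 5.1 p [0.5767 0.0956 0.1047] rpy [ 1.7984e+02 -5.0000e-02  1.4528e+02] q [-0.63  0.36  0.47  1.74 -0.18  1.09  0.87] F [ 0.1  9.3 -0. ] M [ 1.76 -0.17  0.03] w 25.4
```

>>> carry_out(
  series=[
    {"delta_pos": [0.012,0.016,0],"rot": [0,0,0.1]},
    {"delta_pos": [0.012,0.016,0],"rot": [0,0,0.1]},
    {"delta_pos": [0.012,0.016,0],"rot": [0,0,0.1]},
  ],
)

```text
time_s: 5.4
position: [0.5768, 0.0961, 0.1047]
ee_rot: [-3.142, 0.001, 2.43]
contact_force: [3.6, -2.5, 1.2]
gripper_width: 0.297
gripper_force: 60.0
```

```bash
python3 go.py
```

```text
t 5.4 p [0.5768 0.0961 0.1047] rpy [-1.8000e+02  6.0000e-02  1.3922e+02] q [-0.64  0.36  0.49  1.74 -0.19  1.09  0.76] F [ 3.6 -2.5  1.2] M [-0.81 -0.38 -0.01] w 25.8
```

>>> carry_out(
  series=[
    {"delta_pos": [0,0,0],"rot": [0,0,0.1]},
    {"delta_pos": [0,0,0],"rot": [0,0,0.1]},
    {"delta_pos": [0,0,0],"rot": [0,0,0.1]},
  ],
)

```text
time_s: 5.7
position: [0.5768, 0.0963, 0.1047]
ee_rot: [3.141, 0.001, 2.328]
contact_force: [3.6, -4.4, 0.2]
gripper_width: 0.299
gripper_force: 60.0
```

```bash
python3 go.py
```

```text
t 5.7 p [0.5768 0.0963 0.1047] rpy [1.7999e+02 7.0000e-02 1.3337e+02] q [-0.66  0.36  0.51  1.74 -0.19  1.09  0.67] F [ 3.6 -4.4  0.2] M [-1.1  -0.71  0.5 ] w 26.0
```

>>> carry_out(
  series=[
    {"delta_pos": [0,0,0],"rot": [0,0,0.1]},
    {"delta_pos": [0,0,0],"rot": [0,0,0.1]},
    {"delta_pos": [0,0,0],"rot": [0,0,0.1]},
  ],
)

```text
time_s: 6.0
position: [0.577, 0.0964, 0.1047]
ee_rot: [3.141, 0.001, 2.223]
contact_force: [4.6, -3.3, -0.3]
gripper_width: 0.293
gripper_force: 60.0
```

```bash
python3 go.py
```

```text
t 6.0 p [0.577  0.0964 0.1047] rpy [1.7996e+02 7.0000e-02 1.2737e+02] q [-0.67  0.36  0.52  1.74 -0.2   1.09  0.57] F [ 4.6 -3.3 -0.3] M [-0.91 -0.87  0.57] w 25.5
```

>>> carry_out(
  series=[
    {"delta_pos": [0,0,0],"rot": [0,0,0.1]},
    {"delta_pos": [0,0,0],"rot": [0,0,0.1]},
    {"delta_pos": [0,0,0],"rot": [0,0,0.1]},
  ],
)

```text
time_s: 6.3
position: [0.5771, 0.0966, 0.1047]
ee_rot: [3.14, 0.001, 2.118]
contact_force: [4.5, -3.5, -0.0]
gripper_width: 0.293
gripper_force: 60.0
```

```bash
python3 go.py
```

```text
t 6.3 p [0.5771 0.0966 0.1047] rpy [1.7993e+02 7.0000e-02 1.2137e+02] q [-0.69  0.37  0.54  1.74 -0.21  1.09  0.47] F [ 4.5 -3.5 -0. ] M [-0.9  -1.04  0.55] w 25.5
```

>>> carry_out(
  series=[
    {"delta_pos": [0,0,0],"rot": [0,0,0.1]},
    {"delta_pos": [0,0,0],"rot": [0,0,0.1]},
    {"delta_pos": [0,0,0],"rot": [0,0,0.1]},
  ],
)

```text
time_s: 6.6
position: [0.5773, 0.0967, 0.1047]
ee_rot: [3.14, 0.001, 2.014]
contact_force: [6.5, -2.1, -1.2]
gripper_width: 0.293
gripper_force: 60.0
```

```bash
python3 go.py
```

```text
t 6.6 p [0.5773 0.0967 0.1047] rpy [1.7990e+02 7.0000e-02 1.1538e+02] q [-0.7   0.37  0.56  1.74 -0.22  1.09  0.37] F [ 6.5 -2.1 -1.2] M [-0.75 -1.2   0.56] w 25.5
```

Screw 1 bit between yaw 139° and 133.5°, so I take 136.5°. Two quarter turns from there, plus about 1° of grip wind-up, gives a hand target of about -44.5°.

>>> carry_out(
  series=[
    {"delta_pos": [-0.006,0.008,0],"rot": [0,0,0.12]},
    {"delta_pos": [-0.006,0.008,0],"rot": [0,0,0.24]},
    {"delta_pos": [-0.006,0.008,0],"rot": [0,0,0.36]},
    {"delta_pos": [-0.006,0.008,0],"rot": [0,0,0.48]},
    {"delta_pos": [-0.006,0.008,0],"rot": [0,0,0.6]},
    {"delta_pos": [-0.006,0.008,0],"rot": [0,0,0.72]},
    {"delta_pos": [-0.006,0.008,0],"rot": [0,0,0.84]},
    {"delta_pos": [-0.006,0.008,0],"rot": [0,0,0.96]},
    {"delta_pos": [-0.006,0.008,0],"rot": [0,0,0.96]},
    {"delta_pos": [-0.006,0.008,0],"rot": [0,0,0.96]},
  ],
)

```text
time_s: 7.6
position: [0.5792, 0.0967, 0.1048]
ee_rot: [3.14, -0.001, 1.009]
contact_force: [6.4, -1.4, -0.6]
gripper_width: 0.296
gripper_force: 60.0
```

```bash
python3 go.py
```

```text
t 7.6 p [0.5792 0.0967 0.1048] rpy [ 1.799e+02 -7.000e-02  5.779e+01] q [-0.85  0.42  0.75  1.74 -0.31  1.11 -0.56] F [ 6.4 -1.4 -0.6] M [-0.46 -1.17  0.42] w 25.7
```

>>> carry_out(
  series=[
    {"delta_pos": [0.005,0.008,0],"rot": [0,0,0.12]},
    {"delta_pos": [0.005,0.008,0],"rot": [0,0,0.24]},
    {"delta_pos": [0.005,0.008,0],"rot": [0,0,0.36]},
    {"delta_pos": [0.005,0.008,0],"rot": [0,0,0.48]},
    {"delta_pos": [0.005,0.008,0],"rot": [0,0,0.6]},
    {"delta_pos": [0.005,0.008,0],"rot": [0,0,0.72]},
    {"delta_pos": [0.005,0.008,0],"rot": [0,0,0.84]},
    {"delta_pos": [0.005,0.008,0],"rot": [0,0,0.9]},
    {"delta_pos": [0.005,0.008,0],"rot": [0,0,0.9]},
    {"delta_pos": [0.005,0.008,0],"rot": [0,0,0.9]},
  ],
)

```text
time_s: 8.6
position: [0.5805, 0.0954, 0.1047]
ee_rot: [3.14, -0.0, 0.065]
contact_force: [1.2, -5.9, 2.7]
gripper_width: 0.293
gripper_force: 60.0
```

```bash
python3 go.py
```

```text
t 8.6 p [0.5805 0.0954 0.1047] rpy [ 1.7993e+02 -3.0000e-02  3.7500e+00] q [-0.98  0.49  0.95  1.74 -0.44  1.14 -1.4 ] F [ 1.2 -5.9  2.7] M [-1.21 -0.3   0.62] w 25.5
```

>>> carry_out(
  series=[
    {"delta_pos": [0,0.008,0],"rot": [0,0,0.12]},
    {"delta_pos": [0,0.008,0],"rot": [0,0,0.24]},
    {"delta_pos": [0,0.008,0],"rot": [0,0,0.36]},
    {"delta_pos": [0,0.008,0],"rot": [0,0,0.48]},
    {"delta_pos": [0,0.008,0],"rot": [0,0,0.6]},
    {"delta_pos": [0,0.008,0],"rot": [0,0,0.72]},
    {"delta_pos": [0,0.008,0],"rot": [0,0,0.8]},
    {"delta_pos": [0,0.008,0],"rot": [0,0,0.8]},
    {"delta_pos": [0,0.008,0],"rot": [0,0,0.8]},
  ],
)

```text
time_s: 9.5
position: [0.5802, 0.0938, 0.1047]
ee_rot: [3.14, -0.0, -0.773]
contact_force: [-1.7, -5.2, 5.3]
gripper_width: 0.293
gripper_force: 60.0
```

```bash
python3 go.py
```

```text
t 9.5 p [0.5802 0.0938 0.1047] rpy [ 1.7993e+02 -3.0000e-02 -4.4270e+01] q [-1.09  0.6   1.14  1.75 -0.58  1.18 -2.13] F [-1.7 -5.2  5.3] M [-1.23  0.21  0.6 ] w 25.5
```

>>> carry_out(
  series=[
    {"delta_pos": [0,0,0],"rot": [0,0,0]},
    {"delta_pos": [0,0,0],"rot": [0,0,0]},
    {"delta_pos": [0,0,0],"rot": [0,0,0]},
    {"delta_pos": [0,0,0],"rot": [0,0,0]},
    {"delta_pos": [0,0,0],"rot": [0,0,0]},
    {"delta_pos": [0,0,0],"rot": [0,0,0]},
    {"delta_pos": [0,0,0],"rot": [0,0,0]},
    {"delta_pos": [0,0,0],"rot": [0,0,0]},
  ],
  jaw=-1,
)

```text
time_s: 10.3
position: [0.5803, 0.095, 0.1045]
ee_rot: [-3.142, 0.0, -0.775]
contact_force: [-0.3, -0.9, 0.4]
gripper_width: 0.935
gripper_force: 0.0
```

>>> carry_out(
  series=[
    {"delta_pos": [0,0,-0.15],"rot": [0,0,0]},
    {"delta_pos": [0,0,-0.3],"rot": [0,0,0]},
    {"delta_pos": [0,0,-0.45],"rot": [0,0,0]},
    {"delta_pos": [0,0,-0.45],"rot": [0,0,-0.14]},
    {"delta_pos": [0,0,-0.45],"rot": [0,0,-0.28]},
    {"delta_pos": [0,0,-0.45],"rot": [0,0,-0.42]},
    {"delta_pos": [0,0,-0.45],"rot": [0,0,-0.56]},
    {"delta_pos": [0,0,-0.45],"rot": [0,0,-0.7]},
    {"delta_pos": [0,0,-0.45],"rot": [0,0,-0.84]},
    {"delta_pos": [0,0,-0.45],"rot": [0,0,-0.98]},
  ],
)

```text
time_s: 11.3
position: [0.5803, 0.0949, 0.1946]
ee_rot: [-3.141, -0.0, 0.257]
contact_force: [0.4, -0.8, -0.4]
gripper_width: 0.998
gripper_force: 0.0
```

>>> carry_out(
  series=[
    {"delta_pos": [0,0,0],"rot": [0,0,-0.14]},
    {"delta_pos": [0,0,0],"rot": [0,0,-0.28]},
    {"delta_pos": [0,0,0],"rot": [0,0,-0.42]},
    {"delta_pos": [0,0,0],"rot": [0,0,-0.56]},
    {"delta_pos": [0,0,0],"rot": [0,0,-0.7]},
    {"delta_pos": [0,0,0],"rot": [0,0,-0.84]},
    {"delta_pos": [0,0,0],"rot": [0,0,-0.98]},
    {"delta_pos": [0,0,0],"rot": [0,0,-0.98]},
  ],
)

```text
time_s: 12.1
position: [0.5803, 0.0948, 0.1946]
ee_rot: [-3.141, -0.0, 1.279]
contact_force: [0.3, -0.7, -0.3]
gripper_width: 0.999
gripper_force: 0.0
```

```bash
python3 go.py .561 -.033 .195 142
```

```text
t 12.1 p [0.5803 0.0948 0.1946] rpy [-1.7999e+02 -2.0000e-02  7.3300e+01] q [-0.88  0.33  0.79  1.64 -0.24  1.28 -0.34] F [ 0.3 -0.7 -0.3] M [-0.08  0.07 -0.01] w 86.9
delta [-0.64    0.0915 -0.002 ] rotz -1.1450476075491685
```

>>> carry_out(
  series=[
    {"delta_pos": [-0.12,0.02,0],"rot": [0,0,-0.14]},
    {"delta_pos": [-0.24,0.04,0],"rot": [0,0,-0.28]},
    {"delta_pos": [-0.36,0.06,0],"rot": [0,0,-0.42]},
    {"delta_pos": [-0.48,0.08,0],"rot": [0,0,-0.56]},
    {"delta_pos": [-0.64,0.092,0],"rot": [0,0,-0.7]},
    {"delta_pos": [-0.64,0.092,0],"rot": [0,0,-0.84]},
    {"delta_pos": [-0.64,0.092,0],"rot": [0,0,-0.98]},
    {"delta_pos": [-0.64,0.092,0],"rot": [0,0,-0.98]},
  ],
)

```text
time_s: 12.9
position: [0.5608, -0.0332, 0.1945]
ee_rot: [3.141, -0.0, 2.301]
contact_force: [0.4, 0.3, -0.3]
gripper_width: 1.0
gripper_force: 0.0
```

>>> carry_out(
  series=[
    {"delta_pos": [0,0,0],"rot": [0,0,-0.08]},
    {"delta_pos": [0,0,0],"rot": [0,0,-0.165]},
    {"delta_pos": [0,0,0],"rot": [0,0,-0.165]},
  ],
)

```text
time_s: 13.2
position: [0.5609, -0.0327, 0.1944]
ee_rot: [-3.142, -0.0, 2.471]
contact_force: [0.6, 0.1, 1.0]
gripper_width: 1.0
gripper_force: 0.0
```

```bash
python3 go.py .561 -.033 .1045 142; python3 -c "
from h import *
im=snapshot('side');a=cv2.resize(im[130:250,260:380,::-1],(400,400),interpolation=2)
im=snapshot('top');b=cv2.resize(im[145:245,265:365,::-1],(400,400),interpolation=2)
cv2.imwrite('pics/e.png',np.hstack([a,b]))"
```

```text
t 13.2 p [ 0.5609 -0.0327  0.1944] rpy [-1.8000e+02 -1.0000e-02  1.4159e+02] q [-0.59  0.24  0.67  1.7  -0.15  1.26  1.01] F [0.6 0.1 1. ] M [-0.03 -0.    0.01] w 87.0
delta [-0.0015 -0.0005  0.4495] rotz -0.006826795432762367
```

View pics/e.png

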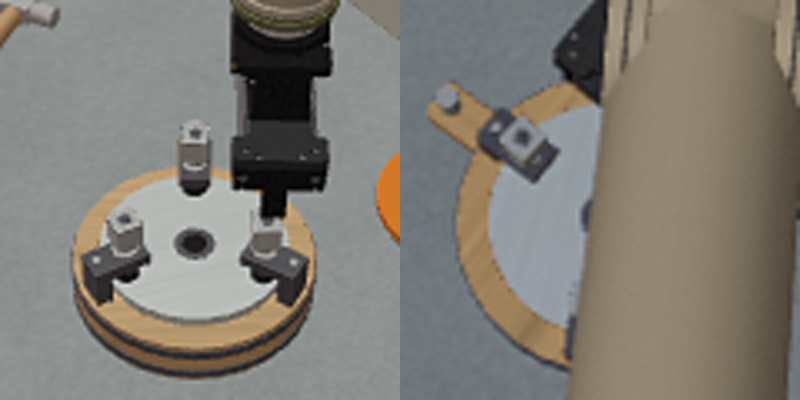

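Head1, at (525,138) in the top half, now stands diamond-wise as expected, and the gripper is above head2. I'll go down and close.

>>> carry_out(
  series=[
    {"delta_pos": [0,0,0.15],"rot": [0,0,0]},
    {"delta_pos": [0,0,0.3],"rot": [0,0,0]},
    {"delta_pos": [0,0,0.45],"rot": [0,0,0]},
    {"delta_pos": [0,0,0.45],"rot": [0,0,0]},
    {"delta_pos": [0,0,0.45],"rot": [0,0,0]},
  ],
)

```text
time_s: 13.8
position: [0.561, -0.033, 0.1051]
ee_rot: [-3.141, -0.0, 2.473]
contact_force: [0.2, 0.4, 1.4]
gripper_width: 1.002
gripper_force: 0.0
```

>>> carry_out(
  series=[
    {"delta_pos": [0,0,0],"rot": [0,0,0]},
    {"delta_pos": [0,0,0],"rot": [0,0,0]},
    {"delta_pos": [0,0,0],"rot": [0,0,0]},
    {"delta_pos": [0,0,0],"rot": [0,0,0]},
    {"delta_pos": [0,0,0],"rot": [0,0,0]},
    {"delta_pos": [0,0,0],"rot": [0,0,0]},
    {"delta_pos": [0,0,0],"rot": [0,0,0]},
    {"delta_pos": [0,0,0],"rot": [0,0,0]},
    {"delta_pos": [0,0,0],"rot": [0,0,0]},
    {"delta_pos": [0,0,0],"rot": [0,0,0]},
    {"delta_pos": [0,0,0],"rot": [0,0,0]},
    {"delta_pos": [0,0,0],"rot": [0,0,0]},
  ],
  jaw=1,
  force=60,
)

```text
time_s: 15.0
position: [0.5604, -0.0332, 0.1045]
ee_rot: [-3.141, -0.001, 2.476]
contact_force: [-5.1, -2.0, 3.5]
gripper_width: 0.294
gripper_force: 60.0
```

```bash
python3 go.py
```

```text
t 15.0 p [ 0.5604 -0.0332  0.1045] rpy [-1.7996e+02 -3.0000e-02  1.4185e+02] q [-0.56  0.33  0.64  1.8  -0.22  1.08  1.06] F [-5.1 -2.   3.5] M [-0.44  1.14  0.03] w 25.6
```

>>> carry_out(
  series=[
    {"delta_pos": [0,-0.006,0],"rot": [0,0,0.08]},
    {"delta_pos": [0,-0.006,0],"rot": [0,0,0.08]},
    {"delta_pos": [0,-0.006,0],"rot": [0,0,0.08]},
  ],
)

```text
time_s: 15.3
position: [0.5604, -0.0333, 0.1046]
ee_rot: [3.141, 0.0, 2.395]
contact_force: [-0.8, 1.3, 1.8]
gripper_width: 0.294
gripper_force: 60.0
```

```bash
python3 go.py
```

```text
t 15.3 p [ 0.5604 -0.0333  0.1046] rpy [179.97   0.   137.22] q [-0.57  0.33  0.66  1.8  -0.23  1.08  0.99] F [-0.8  1.3  1.8] M [0.26 0.19 0.01] w 25.5
```

>>> carry_out(
  series=[
    {"delta_pos": [0,0,0],"rot": [0,0,0.1]},
    {"delta_pos": [0,0,0],"rot": [0,0,0.1]},
    {"delta_pos": [0,0,0],"rot": [0,0,0.1]},
  ],
)

```text
time_s: 15.6
position: [0.5604, -0.0333, 0.1046]
ee_rot: [3.141, 0.0, 2.292]
contact_force: [0.4, 1.6, 0.8]
gripper_width: 0.286
gripper_force: 60.0
```

```bash
python3 go.py
```

```text
t 15.6 p [ 0.5604 -0.0333  0.1046] rpy [179.97   0.   131.31] q [-0.59  0.34  0.67  1.8  -0.24  1.08  0.89] F [0.4 1.6 0.8] M [ 0.59 -0.07 -0.01] w 24.9
```

>>> carry_out(
  series=[
    {"delta_pos": [0,0,0],"rot": [0,0,0.1]},
    {"delta_pos": [0,0,0],"rot": [0,0,0.1]},
    {"delta_pos": [0,0,0],"rot": [0,0,0.1]},
  ],
)

```text
time_s: 15.9
position: [0.5604, -0.0333, 0.1046]
ee_rot: [3.141, -0.0, 2.188]
contact_force: [1.5, 2.7, 0.5]
gripper_width: 0.294
gripper_force: 60.0
```

```bash
python3 go.py
```

```text
t 15.9 p [ 0.5604 -0.0333  0.1046] rpy [179.96  -0.   125.35] q [-0.6   0.34  0.69  1.81 -0.24  1.08  0.8 ] F [1.5 2.7 0.5] M [ 0.82 -0.39 -0.03] w 25.5
```

>>> carry_out(
  series=[
    {"delta_pos": [0,0,0],"rot": [0,0,0.1]},
    {"delta_pos": [0,0,0],"rot": [0,0,0.1]},
    {"delta_pos": [0,0,0],"rot": [0,0,0.1]},
  ],
)

```text
time_s: 16.2
position: [0.5605, -0.0333, 0.1046]
ee_rot: [3.141, -0.0, 2.083]
contact_force: [3.0, 3.7, -0.7]
gripper_width: 0.294
gripper_force: 60.0
```

```bash
python3 go.py
```

```text
t 16.2 p [ 0.5605 -0.0333  0.1046] rpy [179.95  -0.   119.37] q [-0.62  0.34  0.71  1.81 -0.25  1.08  0.7 ] F [ 3.   3.7 -0.7] M [ 1.06 -0.67 -0.05] w 25.6
```

>>> carry_out(
  series=[
    {"delta_pos": [0,0,0],"rot": [0,0,0.1]},
    {"delta_pos": [0,0,0],"rot": [0,0,0.1]},
    {"delta_pos": [0,0,0],"rot": [0,0,0.1]},
  ],
)

```text
time_s: 16.5
position: [0.5606, -0.0332, 0.1046]
ee_rot: [3.141, -0.0, 1.979]
contact_force: [2.9, 4.4, -1.2]
gripper_width: 0.295
gripper_force: 60.0
```

```bash
python3 go.py
```

```text
t 16.5 p [ 0.5606 -0.0332  0.1046] rpy [179.94  -0.   113.37] q [-0.63  0.35  0.73  1.81 -0.26  1.08  0.6 ] F [ 2.9  4.4 -1.2] M [ 1.01 -0.76 -0.02] w 25.6
```

>>> carry_out(
  series=[
    {"delta_pos": [0,0,0],"rot": [0,0,0.1]},
    {"delta_pos": [0,0,0],"rot": [0,0,0.1]},
    {"delta_pos": [0,0,0],"rot": [0,0,0.1]},
  ],
)

```text
time_s: 16.8
position: [0.5606, -0.0332, 0.1046]
ee_rot: [3.141, -0.0, 1.874]
contact_force: [4.1, 5.4, -1.4]
gripper_width: 0.291
gripper_force: 60.0
```

```bash
python3 go.py
```

```text
t 16.8 p [ 0.5606 -0.0332  0.1046] rpy [ 1.7994e+02 -1.0000e-02  1.0736e+02] q [-0.65  0.35  0.75  1.81 -0.27  1.09  0.5 ] F [ 4.1  5.4 -1.4] M [ 1.02 -0.88  0.01] w 25.3
```

>>> carry_out(
  series=[
    {"delta_pos": [0.006,0.007,0],"rot": [0,0,0.1]},
    {"delta_pos": [0.006,0.007,0],"rot": [0,0,0.1]},
    {"delta_pos": [0.006,0.007,0],"rot": [0,0,0.1]},
  ],
)

```text
time_s: 17.1
position: [0.5608, -0.0331, 0.1046]
ee_rot: [-3.141, 0.001, 1.768]
contact_force: [-1.6, -1.5, 3.0]
gripper_width: 0.293
gripper_force: 60.0
```

```bash
python3 go.py
```

```text
t 17.1 p [ 0.5608 -0.0331  0.1046] rpy [-1.7997e+02  4.0000e-02  1.0132e+02] q [-0.66  0.36  0.77  1.81 -0.28  1.09  0.41] F [-1.6 -1.5  3. ] M [-0.23  0.26  0.03] w 25.5
```

>>> carry_out(
  series=[
    {"delta_pos": [0,0,0],"rot": [0,0,0.1]},
    {"delta_pos": [0,0,0],"rot": [0,0,0.1]},
    {"delta_pos": [0,0,0],"rot": [0,0,0.1]},
  ],
)

```text
time_s: 17.4
position: [0.5609, -0.033, 0.1046]
ee_rot: [-3.141, 0.001, 1.664]
contact_force: [-2.3, -1.5, 2.6]
gripper_width: 0.295
gripper_force: 60.0
```

```bash
python3 go.py
```

```text
t 17.4 p [ 0.5609 -0.033   0.1046] rpy [-1.7998e+02  4.0000e-02  9.5310e+01] q [-0.68  0.37  0.79  1.81 -0.29  1.09  0.31] F [-2.3 -1.5  2.6] M [-0.61  0.36  0.05] w 25.7
```

>>> carry_out(
  series=[
    {"delta_pos": [0,0,0],"rot": [0,0,0.1]},
    {"delta_pos": [0,0,0],"rot": [0,0,0.1]},
    {"delta_pos": [0,0,0],"rot": [0,0,0.1]},
  ],
)

```text
time_s: 17.7
position: [0.561, -0.033, 0.1045]
ee_rot: [-3.141, 0.001, 1.559]
contact_force: [-2.1, -4.5, 1.7]
gripper_width: 0.297
gripper_force: 60.0
```

```bash
python3 go.py
```

```text
t 17.7 p [ 0.561  -0.033   0.1045] rpy [-1.7999e+02  5.0000e-02  8.9310e+01] q [-0.69  0.37  0.81  1.81 -0.3   1.09  0.21] F [-2.1 -4.5  1.7] M [-1.03  0.36  0.01] w 25.8
```

>>> carry_out(
  series=[
    {"delta_pos": [0,0,0],"rot": [0,0,0.1]},
    {"delta_pos": [0,0,0],"rot": [0,0,0.1]},
    {"delta_pos": [0,0,0],"rot": [0,0,0.1]},
  ],
)

```text
time_s: 18.0
position: [0.561, -0.033, 0.1045]
ee_rot: [3.142, 0.001, 1.455]
contact_force: [-1.0, -5.3, 1.5]
gripper_width: 0.299
gripper_force: 60.0
```

```bash
python3 go.py
```

```text
t 18.0 p [ 0.561  -0.033   0.1045] rpy [1.800e+02 5.000e-02 8.334e+01] q [-0.71  0.38  0.83  1.81 -0.31  1.09  0.12] F [-1.  -5.3  1.5] M [-1.33  0.22 -0.03] w 26.0
```

>>> carry_out(
  series=[
    {"delta_pos": [0,0,0],"rot": [0,0,0.1]},
    {"delta_pos": [0,0,0],"rot": [0,0,0.1]},
    {"delta_pos": [0,0,0],"rot": [0,0,0.1]},
  ],
)

```text
time_s: 18.3
position: [0.5611, -0.033, 0.1045]
ee_rot: [3.141, 0.001, 1.35]
contact_force: [-0.8, -5.7, 1.5]
gripper_width: 0.296
gripper_force: 60.0
```

```bash
python3 go.py
```

```text
t 18.3 p [ 0.5611 -0.033   0.1045] rpy [1.7998e+02 5.0000e-02 7.7350e+01] q [-0.73  0.39  0.86  1.81 -0.32  1.1   0.02] F [-0.8 -5.7  1.5] M [-1.37  0.17  0.07] w 25.8
```

>>> carry_out(
  series=[
    {"delta_pos": [0,0,0],"rot": [0,0,0.1]},
    {"delta_pos": [0,0,0],"rot": [0,0,0.1]},
    {"delta_pos": [0,0,0],"rot": [0,0,0.1]},
  ],
)

```text
time_s: 18.6
position: [0.5612, -0.033, 0.1045]
ee_rot: [3.141, 0.001, 1.246]
contact_force: [-0.0, -5.6, 1.3]
gripper_width: 0.293
gripper_force: 60.0
```

```bash
python3 go.py
```

```text
t 18.6 p [ 0.5612 -0.033   0.1045] rpy [1.7997e+02 7.0000e-02 7.1400e+01] q [-0.74  0.39  0.88  1.81 -0.34  1.1  -0.07] F [-0.  -5.6  1.3] M [-1.48  0.13  0.47] w 25.5
```

Screw 2 bit at about yaw 74.5°, so the target is about -16.5°.

>>> carry_out(
  series=[
    {"delta_pos": [-0.006,0.002,0],"rot": [0,0,0.12]},
    {"delta_pos": [-0.006,0.002,0],"rot": [0,0,0.24]},
    {"delta_pos": [-0.006,0.002,0],"rot": [0,0,0.36]},
    {"delta_pos": [-0.006,0.002,0],"rot": [0,0,0.48]},
    {"delta_pos": [-0.006,0.002,0],"rot": [0,0,0.6]},
    {"delta_pos": [-0.006,0.002,0],"rot": [0,0,0.7]},
    {"delta_pos": [-0.006,0.002,0],"rot": [0,0,0.7]},
  ],
)

```text
time_s: 19.3
position: [0.5615, -0.0335, 0.1045]
ee_rot: [3.14, -0.0, 0.511]
contact_force: [0.4, -3.6, 2.0]
gripper_width: 0.294
gripper_force: 60.0
```

```bash
python3 go.py
```

```text
t 19.3 p [ 0.5615 -0.0335  0.1045] rpy [179.94  -0.    29.3 ] q [-0.85  0.46  1.04  1.81 -0.44  1.12 -0.72] F [ 0.4 -3.6  2. ] M [-1.11 -0.13  0.58] w 25.6
```

>>> carry_out(
  series=[
    {"delta_pos": [0,0,0],"rot": [0,0,0.12]},
    {"delta_pos": [0,0,0],"rot": [0,0,0.24]},
    {"delta_pos": [0,0,0],"rot": [0,0,0.36]},
    {"delta_pos": [0,0,0],"rot": [0,0,0.48]},
    {"delta_pos": [0,0,0],"rot": [0,0,0.6]},
    {"delta_pos": [0,0,0],"rot": [0,0,0.7]},
    {"delta_pos": [0,0,0],"rot": [0,0,0.7]},
  ],
)

```text
time_s: 20.0
position: [0.5615, -0.034, 0.1046]
ee_rot: [3.14, -0.001, -0.222]
contact_force: [0.6, -4.9, 2.6]
gripper_width: 0.294
gripper_force: 60.0
```

```bash
python3 go.py
```

```text
t 20.0 p [ 0.5615 -0.034   0.1046] rpy [ 1.7993e+02 -5.0000e-02 -1.2710e+01] q [-0.94  0.57  1.2   1.82 -0.57  1.17 -1.35] F [ 0.6 -4.9  2.6] M [-1.31 -0.    0.54] w 25.6
```

>>> carry_out(
  series=[
    {"delta_pos": [0,0,0],"rot": [0,0,0.065]},
    {"delta_pos": [0,0,0],"rot": [0,0,0.065]},
    {"delta_pos": [0,0,0],"rot": [0,0,0.065]},
  ],
)

```text
time_s: 20.3
position: [0.5615, -0.0341, 0.1046]
ee_rot: [3.141, -0.001, -0.286]
contact_force: [1.7, -4.7, 2.4]
gripper_width: 0.293
gripper_force: 60.0
```

```bash
python3 go.py
```

```text
t 20.3 p [ 0.5615 -0.0341  0.1046] rpy [ 1.7995e+02 -5.0000e-02 -1.6410e+01] q [-0.95  0.58  1.21  1.82 -0.59  1.17 -1.4 ] F [ 1.7 -4.7  2.4] M [-1.38 -0.04  0.64] w 25.5
```

>>> carry_out(
  series=[
    {"delta_pos": [0,0,0],"rot": [0,0,0]},
    {"delta_pos": [0,0,0],"rot": [0,0,0]},
    {"delta_pos": [0,0,0],"rot": [0,0,0]},
    {"delta_pos": [0,0,0],"rot": [0,0,0]},
    {"delta_pos": [0,0,0],"rot": [0,0,0]},
    {"delta_pos": [0,0,0],"rot": [0,0,0]},
    {"delta_pos": [0,0,0],"rot": [0,0,0]},
    {"delta_pos": [0,0,0],"rot": [0,0,0]},
  ],
  jaw=-1,
)

```text
time_s: 21.1
position: [0.5611, -0.0335, 0.1045]
ee_rot: [-3.142, 0.0, -0.293]
contact_force: [0.8, -0.7, -0.6]
gripper_width: 0.93
gripper_force: 0.0
```

>>> carry_out(
  series=[
    {"delta_pos": [0,0,-0.15],"rot": [0,0,0]},
    {"delta_pos": [0,0,-0.3],"rot": [0,0,0]},
    {"delta_pos": [0,0,-0.45],"rot": [0,0,0]},
    {"delta_pos": [0,0,-0.45],"rot": [0,0,-0.14]},
    {"delta_pos": [0,0,-0.45],"rot": [0,0,-0.28]},
    {"delta_pos": [0,0,-0.45],"rot": [0,0,-0.42]},
    {"delta_pos": [0,0,-0.45],"rot": [0,0,-0.56]},
    {"delta_pos": [0,0,-0.45],"rot": [0,0,-0.7]},
    {"delta_pos": [0,0,-0.45],"rot": [0,0,-0.84]},
    {"delta_pos": [0,0,-0.45],"rot": [0,0,-0.98]},
  ],
)

```text
time_s: 22.1
position: [0.5611, -0.0336, 0.1946]
ee_rot: [-3.142, -0.0, 0.739]
contact_force: [0.3, -0.3, -0.4]
gripper_width: 1.005
gripper_force: 0.0
```

>>> carry_out(
  series=[
    {"delta_pos": [0,0,0],"rot": [0,0,-0.14]},
    {"delta_pos": [0,0,0],"rot": [0,0,-0.28]},
    {"delta_pos": [0,0,0],"rot": [0,0,-0.42]},
    {"delta_pos": [0,0,0],"rot": [0,0,-0.56]},
    {"delta_pos": [0,0,0],"rot": [0,0,-0.7]},
    {"delta_pos": [0,0,0],"rot": [0,0,-0.84]},
    {"delta_pos": [0,0,0],"rot": [0,0,-0.98]},
    {"delta_pos": [0,0,0],"rot": [0,0,-0.98]},
  ],
)

```text
time_s: 22.9
position: [0.561, -0.0337, 0.1946]
ee_rot: [3.141, -0.0, 1.761]
contact_force: [-0.1, 0.2, -0.1]
gripper_width: 0.998
gripper_force: 0.0
```

```bash
python3 go.py .4595 .0465 .195 180
```

```text
t 22.9 p [ 0.561  -0.0337  0.1946] rpy [ 1.7999e+02 -2.0000e-02  1.0090e+02] q [-0.74  0.27  0.85  1.71 -0.21  1.26  0.35] F [-0.1  0.2 -0.1] M [-0.09  0.08  0.04] w 86.8
delta [ 0.49   -0.4225 -0.002 ] rotz -1.3183568112323054
```

>>> carry_out(
  series=[
    {"delta_pos": [0.1,-0.08,0],"rot": [0,0,-0.14]},
    {"delta_pos": [0.2,-0.17,0],"rot": [0,0,-0.28]},
    {"delta_pos": [0.3,-0.26,0],"rot": [0,0,-0.42]},
    {"delta_pos": [0.4,-0.34,0],"rot": [0,0,-0.56]},
    {"delta_pos": [0.49,-0.42,0],"rot": [0,0,-0.7]},
    {"delta_pos": [0.49,-0.42,0],"rot": [0,0,-0.84]},
    {"delta_pos": [0.49,-0.42,0],"rot": [0,0,-0.98]},
    {"delta_pos": [0.49,-0.42,0],"rot": [0,0,-0.98]},
  ],
)

```text
time_s: 23.7
position: [0.4602, 0.0471, 0.1945]
ee_rot: [3.141, -0.0, 2.784]
contact_force: [1.0, -0.3, -0.0]
gripper_width: 1.003
gripper_force: 0.0
```

>>> carry_out(
  series=[
    {"delta_pos": [0,0,0],"rot": [0,0,-0.12]},
    {"delta_pos": [0,0,0],"rot": [0,0,-0.24]},
    {"delta_pos": [0,0,0],"rot": [0,0,-0.34]},
    {"delta_pos": [0,0,0],"rot": [0,0,-0.34]},
    {"delta_pos": [0,0,0],"rot": [0,0,-0.34]},
  ],
)

```text
time_s: 24.2
position: [0.4603, 0.047, 0.1945]
ee_rot: [3.142, -0.0, 3.134]
contact_force: [-0.7, 0.6, 0.3]
gripper_width: 0.999
gripper_force: 0.0
```

```bash
python3 go.py .4595 .0465 .1045 180; python3 -c "
from h import *
im=snapshot('side');a=cv2.resize(im[130:250,260:380,::-1],(400,400),interpolation=2)
im=snapshot('top');b=cv2.resize(im[145:245,265:365,::-1],(400,400),interpolation=2)
cv2.imwrite('pics/f.png',np.hstack([a,b]))"
```

```text
t 24.2 p [0.4603 0.047  0.1945] rpy [ 1.8000e+02 -1.0000e-02  1.7954e+02] q [-0.94 -0.05  0.73  1.94  0.04  1.24  1.34] F [-0.7  0.6  0.3] M [ 0.07 -0.07 -0.03] w 86.9
delta [ 0.004  -0.0025  0.45  ] rotz -0.007629917402505745
```

View pics/f.png

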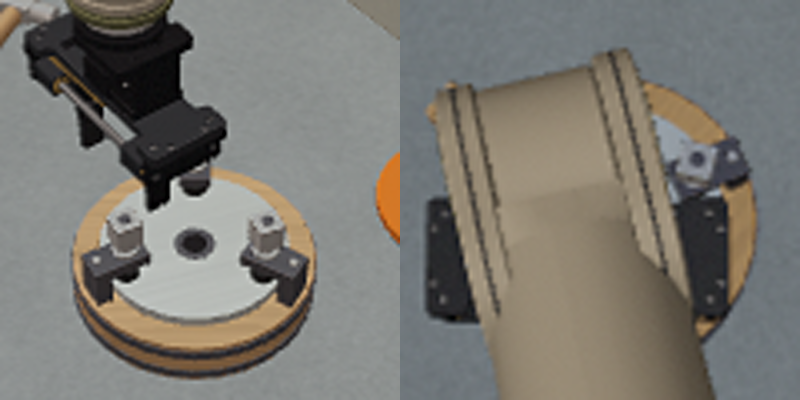

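The gripper is centred above head3, with its fingertips at (90,143) and (155,207) in the side half. I'll go down and close.

>>> carry_out(
  series=[
    {"delta_pos": [0.004,-0.002,0.15],"rot": [0,0,0]},
    {"delta_pos": [0.004,-0.002,0.3],"rot": [0,0,0]},
    {"delta_pos": [0.004,-0.002,0.45],"rot": [0,0,0]},
    {"delta_pos": [0.004,-0.002,0.45],"rot": [0,0,0]},
    {"delta_pos": [0.004,-0.002,0.45],"rot": [0,0,0]},
  ],
)

```text
time_s: 24.8
position: [0.4596, 0.0464, 0.1051]
ee_rot: [-3.141, -0.0, 3.139]
contact_force: [0.3, -0.4, -0.2]
gripper_width: 1.0
gripper_force: 0.0
```

>>> carry_out(
  series=[
    {"delta_pos": [0,0,0],"rot": [0,0,0]},
    {"delta_pos": [0,0,0],"rot": [0,0,0]},
    {"delta_pos": [0,0,0],"rot": [0,0,0]},
    {"delta_pos": [0,0,0],"rot": [0,0,0]},
    {"delta_pos": [0,0,0],"rot": [0,0,0]},
    {"delta_pos": [0,0,0],"rot": [0,0,0]},
    {"delta_pos": [0,0,0],"rot": [0,0,0]},
    {"delta_pos": [0,0,0],"rot": [0,0,0]},
    {"delta_pos": [0,0,0],"rot": [0,0,0]},
    {"delta_pos": [0,0,0],"rot": [0,0,0]},
    {"delta_pos": [0,0,0],"rot": [0,0,0]},
    {"delta_pos": [0,0,0],"rot": [0,0,0]},
  ],
  jaw=1,
  force=60,
)

```text
time_s: 26.0
position: [0.46, 0.0459, 0.1047]
ee_rot: [-3.141, 0.001, 3.141]
contact_force: [3.6, -4.7, -1.3]
gripper_width: 0.303
gripper_force: 58.2
```

```bash
python3 go.py
```

```text
t 26.0 p [0.46   0.0459 0.1047] rpy [-1.7996e+02  6.0000e-02  1.7994e+02] q [-0.92  0.08  0.76  2.05 -0.06  1.03  1.44] F [ 3.6 -4.7 -1.3] M [-0.89 -0.71  0.02] w 26.4
```

>>> carry_out(
  series=[
    {"delta_pos": [-0.003,-0.005,0],"rot": [0,0,0.08]},
    {"delta_pos": [-0.003,-0.005,0],"rot": [0,0,0.08]},
    {"delta_pos": [-0.003,-0.005,0],"rot": [0,0,0.08]},
  ],
)

```text
time_s: 26.3
position: [0.4601, 0.0457, 0.1046]
ee_rot: [3.141, -0.0, 3.059]
contact_force: [0.3, -1.3, 2.4]
gripper_width: 0.304
gripper_force: 58.2
```

```bash
python3 go.py
```

```text
t 26.3 p [0.4601 0.0457 0.1046] rpy [179.99  -0.   175.29] q [-0.92  0.08  0.76  2.05 -0.06  1.03  1.36] F [ 0.3 -1.3  2.4] M [-0.29 -0.02 -0.07] w 26.4
```

>>> carry_out(
  series=[
    {"delta_pos": [0,0,0],"rot": [0,0,0.1]},
    {"delta_pos": [0,0,0],"rot": [0,0,0.1]},
    {"delta_pos": [0,0,0],"rot": [0,0,0.1]},
  ],
)

```text
time_s: 26.6
position: [0.4601, 0.0455, 0.1046]
ee_rot: [-3.142, 0.0, 2.956]
contact_force: [-0.4, -2.9, 3.5]
gripper_width: 0.302
gripper_force: 58.2
```

```bash
python3 go.py
```

```text
t 26.6 p [0.4601 0.0455 0.1046] rpy [-179.99    0.    169.38] q [-0.93  0.08  0.77  2.05 -0.06  1.03  1.26] F [-0.4 -2.9  3.5] M [-0.57  0.06  0.02] w 26.3
```

>>> carry_out(
  series=[
    {"delta_pos": [0,0,0],"rot": [0,0,0.1]},
    {"delta_pos": [0,0,0],"rot": [0,0,0.1]},
    {"delta_pos": [0,0,0],"rot": [0,0,0.1]},
  ],
)

```text
time_s: 26.9
position: [0.4601, 0.0454, 0.1046]
ee_rot: [-3.141, -0.0, 2.852]
contact_force: [-0.8, -4.5, 3.8]
gripper_width: 0.307
gripper_force: 58.2
```

```bash
python3 go.py
```

```text
t 26.9 p [0.4601 0.0454 0.1046] rpy [-179.98   -0.    163.41] q [-0.94  0.08  0.78  2.05 -0.06  1.03  1.15] F [-0.8 -4.5  3.8] M [-0.92  0.17 -0.01] w 26.7
```

>>> carry_out(
  series=[
    {"delta_pos": [0,0,0],"rot": [0,0,0.1]},
    {"delta_pos": [0,0,0],"rot": [0,0,0.1]},
    {"delta_pos": [0,0,0],"rot": [0,0,0.1]},
  ],
)

```text
time_s: 27.2
position: [0.46, 0.0452, 0.1045]
ee_rot: [-3.141, -0.0, 2.746]
contact_force: [-1.1, -6.0, 4.6]
gripper_width: 0.307
gripper_force: 58.2
```

```bash
python3 go.py
```

```text
t 27.2 p [0.46   0.0452 0.1045] rpy [-179.97   -0.    157.36] q [-0.94  0.08  0.78  2.05 -0.06  1.04  1.05] F [-1.1 -6.   4.6] M [-1.16  0.28 -0.04] w 26.7
```

>>> carry_out(
  series=[
    {"delta_pos": [0,0,0],"rot": [0,0,0.1]},
    {"delta_pos": [0,0,0],"rot": [0,0,0.1]},
    {"delta_pos": [0,0,0],"rot": [0,0,0.1]},
  ],
)

```text
time_s: 27.5
position: [0.4599, 0.045, 0.1045]
ee_rot: [-3.141, -0.0, 2.642]
contact_force: [-1.3, -5.4, 5.2]
gripper_width: 0.304
gripper_force: 58.2
```

```bash
python3 go.py
```

```text
t 27.5 p [0.4599 0.045  0.1045] rpy [-1.7996e+02 -1.0000e-02  1.5136e+02] q [-0.95  0.08  0.79  2.05 -0.06  1.04  0.95] F [-1.3 -5.4  5.2] M [-1.29  0.35 -0.  ] w 26.5
```

>>> carry_out(
  series=[
    {"delta_pos": [0,0,0],"rot": [0,0,0.1]},
    {"delta_pos": [0,0,0],"rot": [0,0,0.1]},
    {"delta_pos": [0,0,0],"rot": [0,0,0.1]},
  ],
)

```text
time_s: 27.8
position: [0.4598, 0.0449, 0.1045]
ee_rot: [-3.141, -0.0, 2.537]
contact_force: [-2.5, -6.8, 6.2]
gripper_width: 0.304
gripper_force: 58.3
```

```bash
python3 go.py
```

```text
t 27.8 p [0.4598 0.0449 0.1045] rpy [-1.7994e+02 -1.0000e-02  1.4535e+02] q [-0.95  0.08  0.8   2.05 -0.07  1.04  0.84] F [-2.5 -6.8  6.2] M [-1.44  0.5   0.05] w 26.4
```

>>> carry_out(
  series=[
    {"delta_pos": [-0.003,-0.008,0],"rot": [0,0,0.1]},
    {"delta_pos": [-0.003,-0.008,0],"rot": [0,0,0.1]},
    {"delta_pos": [-0.003,-0.008,0],"rot": [0,0,0.1]},
  ],
)

```text
time_s: 28.1
position: [0.4597, 0.0446, 0.1046]
ee_rot: [3.141, -0.0, 2.434]
contact_force: [-1.2, -0.0, 2.6]
gripper_width: 0.306
gripper_force: 58.2
```

```bash
python3 go.py
```

```text
t 28.1 p [0.4597 0.0446 0.1046] rpy [ 1.7997e+02 -2.0000e-02  1.3947e+02] q [-0.96  0.08  0.8   2.05 -0.07  1.03  0.74] F [-1.2 -0.   2.6] M [ 0.15  0.11 -0.  ] w 26.6
```

>>> carry_out(
  series=[
    {"delta_pos": [0,0,0],"rot": [0,0,0.1]},
    {"delta_pos": [0,0,0],"rot": [0,0,0.1]},
    {"delta_pos": [0,0,0],"rot": [0,0,0.1]},
  ],
)

```text
time_s: 28.4
position: [0.4601, 0.0438, 0.1046]
ee_rot: [3.141, 0.001, 2.329]
contact_force: [3.2, -3.0, -0.5]
gripper_width: 0.298
gripper_force: 59.4
```

```bash
python3 go.py
```

```text
t 28.4 p [0.4601 0.0438 0.1046] rpy [1.7997e+02 4.0000e-02 1.3343e+02] q [-0.97  0.08  0.81  2.05 -0.07  1.03  0.64] F [ 3.2 -3.  -0.5] M [-0.64 -0.78 -0.04] w 25.9
```

>>> carry_out(
  series=[
    {"delta_pos": [0,0,0],"rot": [0,0,0.1]},
    {"delta_pos": [0,0,0],"rot": [0,0,0.1]},
    {"delta_pos": [0,0,0],"rot": [0,0,0.1]},
  ],
)

```text
time_s: 28.7
position: [0.4603, 0.0433, 0.1046]
ee_rot: [3.141, 0.002, 2.224]
contact_force: [3.4, -5.5, 0.1]
gripper_width: 0.296
gripper_force: 60.0
```

```bash
python3 go.py
```

```text
t 28.7 p [0.4603 0.0433 0.1046] rpy [1.7998e+02 1.0000e-01 1.2743e+02] q [-0.97  0.08  0.82  2.05 -0.07  1.03  0.53] F [ 3.4 -5.5  0.1] M [-1.25 -1.03  0.51] w 25.7
```

>>> carry_out(
  series=[
    {"delta_pos": [0,0,0],"rot": [0,0,0.1]},
    {"delta_pos": [0,0,0],"rot": [0,0,0.1]},
    {"delta_pos": [0,0,0],"rot": [0,0,0.1]},
  ],
)

```text
time_s: 29.0
position: [0.46, 0.0431, 0.1046]
ee_rot: [-3.141, 0.002, 2.119]
contact_force: [2.4, -5.1, 1.0]
gripper_width: 0.292
gripper_force: 60.0
```

```bash
python3 go.py
```

```text
t 29.0 p [0.46   0.0431 0.1046] rpy [-1.7999e+02  9.0000e-02  1.2142e+02] q [-0.98  0.08  0.83  2.05 -0.07  1.03  0.43] F [ 2.4 -5.1  1. ] M [-1.4  -0.7   0.52] w 25.4
```

>>> carry_out(
  series=[
    {"delta_pos": [0,0,0],"rot": [0,0,0.1]},
    {"delta_pos": [0,0,0],"rot": [0,0,0.1]},
    {"delta_pos": [0,0,0],"rot": [0,0,0.1]},
  ],
)

```text
time_s: 29.3
position: [0.4597, 0.0429, 0.1045]
ee_rot: [-3.141, 0.001, 2.014]
contact_force: [1.0, -6.8, 3.5]
gripper_width: 0.293
gripper_force: 60.0
```

```bash
python3 go.py
```

```text
t 29.3 p [0.4597 0.0429 0.1045] rpy [-1.7996e+02  8.0000e-02  1.1541e+02] q [-0.98  0.08  0.83  2.05 -0.07  1.03  0.32] F [ 1.  -6.8  3.5] M [-1.63 -0.33  0.53] w 25.5
```

>>> carry_out(
  series=[
    {"delta_pos": [0,0,0],"rot": [0,0,0.1]},
    {"delta_pos": [0,0,0],"rot": [0,0,0.1]},
    {"delta_pos": [0,0,0],"rot": [0,0,0.1]},
  ],
)

```text
time_s: 29.6
position: [0.4595, 0.0428, 0.1045]
ee_rot: [-3.14, 0.001, 1.91]
contact_force: [-0.4, -7.8, 4.5]
gripper_width: 0.292
gripper_force: 60.0
```

```bash
python3 go.py
```

```text
t 29.6 p [0.4595 0.0428 0.1045] rpy [-1.7993e+02  8.0000e-02  1.0941e+02] q [-0.99  0.08  0.84  2.06 -0.07  1.04  0.22] F [-0.4 -7.8  4.5] M [-1.77  0.04  0.5 ] w 25.4
```

Screw 3 bit at about yaw 131°. The jaw width dropped from 26.6 to 25.6 mm there as the head seated square in the jaws. The target is about 40°.

>>> carry_out(
  series=[
    {"delta_pos": [-0.008,-0.003,0],"rot": [0,0,0.12]},
    {"delta_pos": [-0.008,-0.003,0],"rot": [0,0,0.24]},
    {"delta_pos": [-0.008,-0.003,0],"rot": [0,0,0.36]},
    {"delta_pos": [-0.008,-0.003,0],"rot": [0,0,0.48]},
    {"delta_pos": [-0.008,-0.003,0],"rot": [0,0,0.6]},
    {"delta_pos": [-0.008,-0.003,0],"rot": [0,0,0.6]},
    {"delta_pos": [-0.008,-0.003,0],"rot": [0,0,0.6]},
  ],
)

```text
time_s: 30.3
position: [0.4576, 0.0426, 0.1043]
ee_rot: [-3.137, 0.001, 1.282]
contact_force: [-10.6, -2.4, 14.3]
gripper_width: 0.295
gripper_force: 60.0
```

```bash
python3 go.py
```

```text
t 30.3 p [0.4576 0.0426 0.1043] rpy [-1.7973e+02  8.0000e-02  7.3470e+01] q [-1.03  0.08  0.88  2.06 -0.07  1.04 -0.4 ] F [-10.6  -2.4  14.3] M [-0.56  2.53  0.44] w 25.6
```

>>> carry_out(
  series=[
    {"delta_pos": [0,0,0],"rot": [0,0,0.12]},
    {"delta_pos": [0,0,0],"rot": [0,0,0.24]},
    {"delta_pos": [0,0,0],"rot": [0,0,0.36]},
    {"delta_pos": [0,0,0],"rot": [0,0,0.48]},
    {"delta_pos": [0,0,0],"rot": [0,0,0.55]},
    {"delta_pos": [0,0,0],"rot": [0,0,0.55]},
    {"delta_pos": [0,0,0],"rot": [0,0,0.55]},
  ],
)

```text
time_s: 31.0
position: [0.4562, 0.0435, 0.1042]
ee_rot: [-3.135, 0.005, 0.707]
contact_force: [-19.3, 1.0, 23.3]
gripper_width: 0.292
gripper_force: 60.0
```

```bash
python3 go.py
```

```text
t 31.0 p [0.4562 0.0435 0.1042] rpy [-179.64    0.31   40.53] q [-1.07  0.08  0.93  2.06 -0.08  1.04 -0.97] F [-19.3   1.   23.3] M [0.23 4.5  0.62] w 25.4
```

>>> carry_out(
  series=[
    {"delta_pos": [0,0,0],"rot": [0,0,0]},
    {"delta_pos": [0,0,0],"rot": [0,0,0]},
    {"delta_pos": [0,0,0],"rot": [0,0,0]},
    {"delta_pos": [0,0,0],"rot": [0,0,0]},
    {"delta_pos": [0,0,0],"rot": [0,0,0]},
    {"delta_pos": [0,0,0],"rot": [0,0,0]},
    {"delta_pos": [0,0,0],"rot": [0,0,0]},
    {"delta_pos": [0,0,0],"rot": [0,0,0]},
    {"delta_pos": [0,0,0],"rot": [0,0,0]},
  ],
  jaw=-1,
)

```text
time_s: 31.9
position: [0.4596, 0.0423, 0.1045]
ee_rot: [-3.142, -0.0, 0.701]
contact_force: [-0.1, -0.4, 0.2]
gripper_width: 0.972
gripper_force: 0.0
```

>>> carry_out(
  series=[
    {"delta_pos": [0,0,-0.12],"rot": [0,0,0]},
    {"delta_pos": [0,0,-0.24],"rot": [0,0,0]},
    {"delta_pos": [0,0,-0.36],"rot": [0,0,0]},
    {"delta_pos": [0,0,-0.5],"rot": [0,0,0]},
    {"delta_pos": [0,0,-0.65],"rot": [0,0,0]},
    {"delta_pos": [0,0,-0.65],"rot": [0,0,0]},
  ],
)

```text
time_s: 32.5
position: [0.4614, 0.0426, 0.2379]
ee_rot: [3.141, -0.006, 0.701]
contact_force: [0.0, 0.0, -0.5]
gripper_width: 1.002
gripper_force: 0.0
```

>>> carry_out(
  series=[
    {"delta_pos": [0.2,-0.2,0],"rot": [0,0,0]},
    {"delta_pos": [0.4,-0.4,0],"rot": [0,0,0]},
    {"delta_pos": [0.6,-0.6,0],"rot": [0,0,0]},
    {"delta_pos": [0.8,-0.8,0],"rot": [0,0,0]},
    {"delta_pos": [0.9,-0.9,0],"rot": [0,0,0]},
    {"delta_pos": [0.9,-0.9,0],"rot": [0,0,0]},
    {"delta_pos": [0.9,-0.9,0],"rot": [0,0,0]},
    {"delta_pos": [0.9,-0.9,0],"rot": [0,0,0]},
  ],
)

```text
time_s: 33.3
position: [0.4813, 0.2946, 0.2341]
ee_rot: [3.141, 0.001, 0.7]
contact_force: [-0.1, -0.8, 0.5]
gripper_width: 1.003
gripper_force: 0.0
```

```bash
python3 go.py; python3 -c "
from h import *
im=snapshot('side');a=cv2.resize(im[130:250,260:380,::-1],(400,400),interpolation=2)
im=snapshot('top');b=cv2.resize(im[145:245,265:365,::-1],(400,400),interpolation=2)
cv2.imwrite('pics/g.png',np.hstack([a,b]))"
```

```text
t 33.3 p [0.4813 0.2946 0.2341] rpy [1.7997e+02 4.0000e-02 4.0090e+01] q [-1.26  0.22  0.74  1.64 -0.15  1.34 -1.37] F [-0.1 -0.8  0.5] M [-0.16  0.15  0.04] w 87.3
```

View pics/g.png

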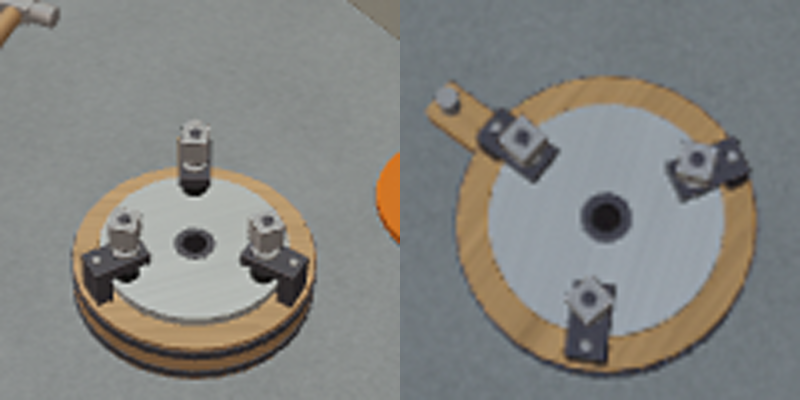

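The heads now stand at about 46°, 73° and 40° (mod 90), as intended. They are at (525,138), (697,158) and (590,297) in the top half. The cover is in place and the robot is clear, so I'm handing in.

```bash
python3 -c "
from station import ticket
print(ticket.hand_in())"
```

```text
the job is handed in; nothing more can be done
None
```

The job is handed in with the result not yet known: by feel, screws 1, 2 and 3 were turned about two, one and one quarter turns past their bite, each to within a few degrees, in clockwise order from the lug, and the last close view showed the cover in place.

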